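# Fetch the red enamel from behind the other paint tins

### The arm

A 6-joint arm with a two-finger parallel gripper is mounted at the origin on the work surface. World frame = base frame: x ahead of the robot, y to its left, z up, the work surface at z = 0. Lengths are in m, angles in degrees, forces in N, time in s.
With the tool pointing down it reaches from about 0.4 to 0.825 m from the base axis. Payload 7 kg.
Tool frame: the origin (TCP) lies on the front face of the gripper's body, between the roots of the fingers; the fingertips stand 66 mm ahead of it and the grasp point (between the pads) lies 47 mm ahead of it; z points along the fingers, y is the line along which they close (so a half turn about z gives the same grasp; the last joint's range is limited). The gripper opens to 88 mm and grips with 3 to 60 N. Pads are 19 mm wide; open, the fingers measure 130 mm over their backs; the gripper's body (78 mm by 193 mm) begins 47 mm behind the grasp point.
Start: joints at [88.012, 20.546, 0.682, 0, -70.136, -16.507], TCP at [0.214, 0.64, 0.292] pointing down, gripper open.
Joint ranges: [-176.03, 176.03], [-82.01, 121.73], [-58.28, 71.71], [-173.87, 95.51], [-174.79, -0.11], [-173.66, 173.66]. Speed limits (degrees/s): [136.94, 136.94, 172.46, 180, 180, 180].

### API

Orientations are given as [roll, pitch, yaw] about the fixed x, y, z axes, in that order (R = Rz(yaw) Ry(pitch) Rx(roll)).
In Python, from plant import ctrl gives the robot as it stands.
- The arm moves only by the tool send_rows, never from a script. Its argument "deltas" is a list of rows, each a list of 2 entries, a list of its own where there are three numbers: the shift along the tool's x, y, z each as a share of 800 mm, from -1 to 1, then the turn about the tool's z as a share of 90 degrees, from -1 to 1. A call has exactly 5 rows; each row is the pose to reach, as a shift and turn from the pose commanded when the call began, along the tool's axes at that moment; what a row does not reach only later rows make up. A row lasts 1/12 s, in which the tool goes at most 41.7 mm and 7.16 degrees, less where a joint would pass 70% of its speed; a pose out of reach is approached as far as the arm can. A call with a number of a shift or a turn outside -1 to 1 is refused whole. A call with a gripper value outside its range is refused whole. "gripper" is the opening, from 0 (shut) to 1 (fully open), set as the call begins (left out, the last holds). The fingers move at their own pace and stop on an object; the grip force is fixed at half the most. Time passes only in rows, so rows that repeat a pose let the fingers close, or fill a call up. It gives the time, the measured TCP pose, the force, the opening and the grip force at its end, in the units of the state.
- ctrl.get_obs(): the state, without advancing time (a new reading comes with each control period).
- ctrl.snapshot(name): name is "side" or "top" or "wrist"; returns a dict with "color" (384x512x3 uint8, red, green, blue), "vertical_fov" (degrees; the focal length in pixels is half the picture's height over the tangent of half this angle, whatever the lens; pixels are square), "cx", "cy" (the principal point, pixels), "rvec" (rotation vector, rad) and "tvec" (3), from world to camera coordinates, as OpenCV has them. Camera axes: x right, y down, z forward; pixel columns grow to the right and rows downward; lengths in m; the calibration is good to about 2 mm. A picture is of the moment at which its call begins. There is no depth.
- ctrl.close_job(): hands the job in; it is judged then, once.
Trained networks look in a picture, given as the dict that the camera call returned (one of the last four; its "shot" number tells which), for a name from the list of things; names that differ only in an ending like _2 or _b are one class to them, and where a whole thing is asked for, a point or a joint stands for the part that bears it (a point fixed in the world has none). Each returns a list of dicts, best first, with "conf" (0 to 1); they miss things now and then, are a little off and sometimes report something else, mostly with a low value. They report only what shows in the picture. A call takes as long as a camera call. They do not tell look-alikes from the thing itself.
- ctrl.boxes_of(picture, thing): "xy" ([column, row] as shares, 0 to 1, of the picture: columns of its width, rows of its height, amid what is visible of it).
- ctrl.cut_out(picture, thing): "pixels" (384x512 bool, what is visible of it) and "xy" ([column, row] as shares, 0 to 1, of the picture: columns of its width, rows of its height, amid what is visible of it).
The state is a dict: "clock": time; "joint_pos": joint angles; "qvel": joint speeds; "tau": joint torques, N m; "tool_pos": TCP position; "orientation": TCP orientation; "force": force on the tool from outside, world axes, zero at the start; "moment": the same for the moment, N m; "opening": finger opening in m; "gripper_force": force on a finger pad.
Only numpy, scipy, OpenCV 4.12 (cv2) and the standard library are available. Lean on these libraries where they do the work, as an engineer would, in place of code of your own. Each camera call takes 0.05 s, during which the arm holds its last target. There are 200 camera calls.

### The job

The red paint tin stands at the back of the paint rack, hemmed in by the blue and the yellow tin. Leave the red one where it is until you have stood both the blue and the yellow tin side by side in the black tray; then stand the red tin in the middle of the white coaster, and only then put the blue tin back centred on the blue mark of the rack and the yellow tin back centred on the yellow mark. Keep all tins upright, do not shift the brush pot or the tape roll, and let go of everything at the end.

Things in the scene. Friction and masses are not known exactly. Their poses are not given: they have to be found in the camera images.
- can_red: small round paint tin, red label all round and red disc on its silvery lid, 56 mm diameter, 70 mm tall, 0.15 to 0.31 kg, rigid, shut; origin at the centre of its underside, z up its axis. Starts at the back of the rack (rack x = +30 mm, y = 0), the rail 6 mm behind its wall and the other two tins 7 mm from it at front left and right, so fingers fit round it only once those are gone
- can_blue: small round paint tin, blue label all round and blue disc on its silvery lid, 56 mm diameter, 70 mm tall, 0.15 to 0.31 kg, rigid, shut; origin at the centre of its underside, z up its axis. It starts on the blue mark
- can_yellow: small round paint tin, yellow label all round and yellow disc on its silvery lid, 56 mm diameter, 70 mm tall, 0.15 to 0.31 kg, rigid, shut; origin at the centre of its underside, z up its axis. It starts on the yellow mark
- rack: fixed grey board, 160 (its x) x 210 (its y) x 12 mm; tins stand on its top. Origin: centre of underside; +x points away from the robot. Along the far edge at rack x = +67 mm a 6 mm steel rail runs along y, its top 70 mm above the table, on posts at y = +-98 mm. Front places: x = +2, y = +-57 mm, 34 mm free behind them: grip there along rack x. Grip red along rack y once they are clear
- mark_blue: flat blue patch painted on the rack's top (no height): the place of the blue tin, left or right front. Origin at the middle of the tin's place, axes parallel to the rack's. A 46 mm wide tongue of it shows in front of the tin and ends 56 mm from the origin along -x; while the tin is there, only the tongue is seen
- mark_yellow: flat yellow patch painted on the rack's top (no height): the place of the yellow tin, left or right front. Origin at the middle of the tin's place, axes parallel to the rack's. A 46 mm wide tongue of it shows in front of the tin and ends 56 mm from the origin along -x; while the tin is there, only the tongue is seen
- tray: fixed black tray with a flat floor, 220 mm (its x) by 120 mm (its y) outside, walls 4 mm thick and 10 mm high, floor 4 mm thick; room for two tins side by side along its x, for example 55 mm either side of the middle. Stands to the left or right of the rack. Origin at the centre of the underside, on the table
- coaster: fixed round white coaster, 90 mm diameter, 4 mm thick, flat on the table on the other side of the rack from the tray; origin at the centre of its underside
- brush_pot: bystander: plain blue pot, 68 mm diameter, 90 mm tall, with upright brushes to 185 mm; origin at the centre of its underside. Not to be moved
- tape_roll: bystander: green roll of tape lying flat, 90 mm outside diameter, 25 mm high; origin at the centre of its underside. Not to be moved
There are look-alikes about, which are no part of the job. What is meant by the can_blue is not turquoise, and is the smaller of those in its own colour.

How it is judged:
By the outcome, as a careful person would: the job done as asked, in the order asked, and still so for the second after the job is handed in, with the robot touching nothing.
It also fails if it takes over 120 s, if anything falls off the work surface, if the arm or the gripper's body presses on something with over 40 N, if the wrist force passes 120 N, or if a joint passes its speed limit or range.

## Working session

There is one attempt and no reset: what is moved stays moved. The work goes in short steps, Python scripts to look and compute and a tool call to move; the robot and the scene stay as the last step left them, time stands still between calls to the robot, and variables do not carry over. Pictures are saved under pics/ and viewed, at most 14 in all, crops included, and the job is handed in when it is done.

Besides the shell and the picture viewer there is one more tool, called after ">>>" as name(argument=value, ...) on one line, values as JSON. send_rows: Moves the arm, as the interface text tells. Shift numbers are shares of 800 mm and turn numbers shares of 90 degrees, none past 1 either way. Its arguments: {"type":"object","properties":{"deltas":{"type":"array","items":{"type":"array"}},"gripper":{"type":"number"}},"required":["deltas"]}

```bash
mkdir -p pics
cat > h.py <<'E'
import numpy as np,cv2
from plant import ctrl
def K(s):
    f=192/np.tan(np.radians(s["vertical_fov"])/2); return np.array([[f,0,s["cx"]],[0,f,s["cy"]],[0,0,1.]])
def ray(s,px,z):
    R,_=cv2.Rodrigues(np.array(s["rvec"],float)); t=np.array(s["tvec"],float).ravel()
    d=R.T@np.linalg.inv(K(s))@np.array([px[0],px[1],1.]); c=-R.T@t
    return c+d*(z-c[2])/d[2]
def proj(s,p):
    return cv2.projectPoints(np.array(p,float).reshape(-1,3),np.array(s["rvec"],float),np.array(s["tvec"],float),K(s),None)[0].reshape(-1,2)
def save(s,n,crop=None,k=1):
    im=cv2.cvtColor(s["color"],cv2.COLOR_RGB2BGR)
    if crop: im=im[crop[1]:crop[3],crop[0]:crop[2]]
    cv2.imwrite("pics/"+n,cv2.resize(im,None,fx=k,fy=k,interpolation=cv2.INTER_CUBIC))
E
python3 - <<'E'
from h import *
np.set_printoptions(precision=3,suppress=True)
a=ctrl.snapshot("top");b=ctrl.snapshot("side")
im=np.vstack([a["color"],b["color"]]) 
save(a,"top.png",k=1.5);save(b,"side.png",k=1.5)
Z=dict(can_red=.082,can_blue=.082,can_yellow=.082,rack=.012,mark_blue=.012,mark_yellow=.012,tray=.004,coaster=.004,brush_pot=.09,tape_roll=.025)
for n,z in Z.items():
    for d in ctrl.boxes_of(a,n):
        p=np.array(d["xy"])*[512,384]; print(n,round(d["conf"],2),p,ray(a,p,z)[:2])
print({k:a[k] for k in("vertical_fov","cx","cy","rvec","tvec")})
E
```

```text
can_red 0.96 [275.098 195.61 ] [ 0.573 -0.026]
can_red 0.36 [297.984 211.584] [ 0.539 -0.074]
can_blue 0.94 [322.099 287.808] [ 0.381 -0.118]
can_blue 0.72 [244.48  204.787] [0.555 0.039]
can_blue 0.63 [294.4   213.696] [ 0.534 -0.066]
can_blue 0.58 [269.978 137.818] [ 0.699 -0.018]
can_blue 0.49 [275.2   196.416] [ 0.572 -0.027]
can_yellow 0.83 [244.122 207.283] [0.55  0.039]
rack 0.69 [269.722 214.118] [ 0.541 -0.015]
mark_blue 0.84 [290.406 229.594] [ 0.505 -0.061]
mark_yellow 0.61 [241.715 223.488] [0.521 0.048]
mark_yellow 0.43 [276.48  195.686] [ 0.582 -0.032]
tray 0.68 [136.909 235.699] [0.498 0.286]
coaster 0.64 [389.12  210.202] [ 0.545 -0.287]
brush_pot 0.67 [392.704 113.894] [ 0.744 -0.282]
brush_pot 0.16 [136.602 236.506] [0.492 0.263]
tape_roll 0.69 [138.189 128.102] [0.743 0.283]
{'vertical_fov': 46.605997294922254, 'cx': 257.9304809428473, 'cy': 192.4903231311828, 'rvec': array([ 2.127, -2.165,  0.14 ]), 'tvec': array([0.021, 0.586, 0.944])}
```

View pics/top.png

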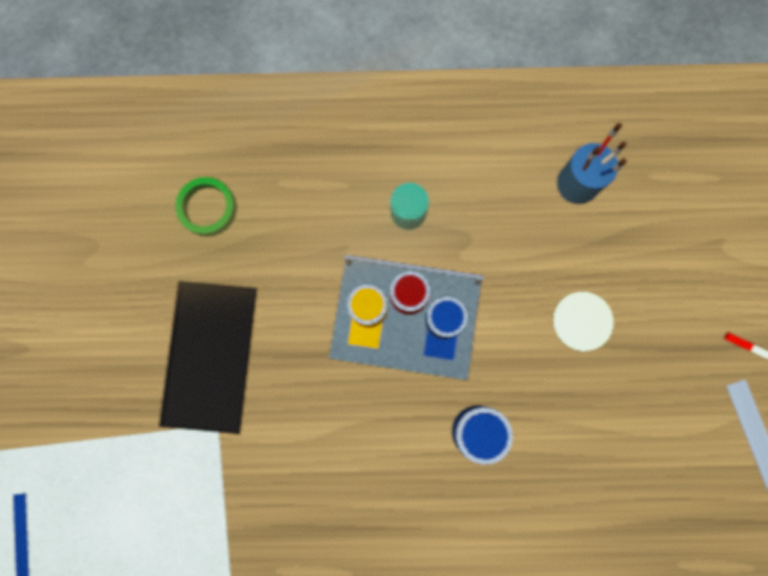

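View pics/side.png

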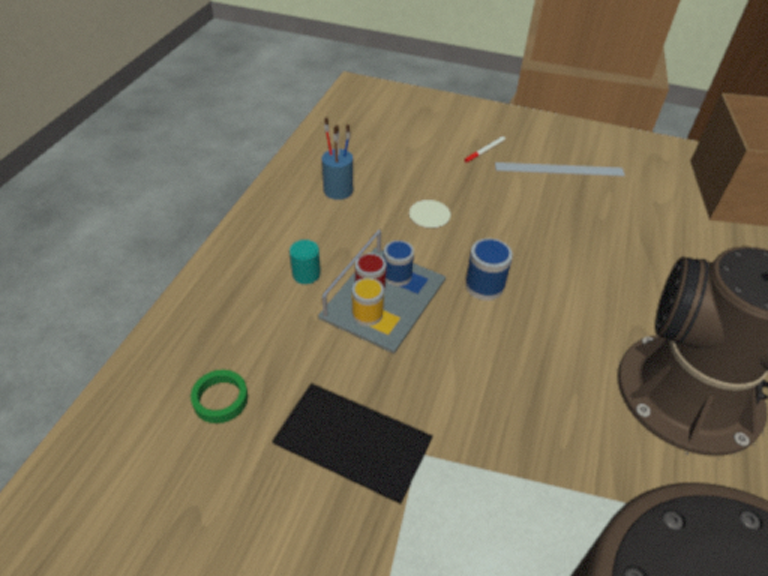

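The top picture (1.5x view) shows three candidates for the blue tin: a large blue tin at (484,435), a small blue tin on the rack at (447,317), and a turquoise tin at (409,204). The small one on the rack fits: it is true blue, the smaller of the two, and stands on the blue mark. The tray is at (208,357), the coaster at (583,321), the pot at (590,170) and the tape at (205,206). Next I'll confirm it in a crop and measure.

Run:
```python
from h import *
np.set_printoptions(precision=4,suppress=True)
a=ctrl.snapshot("top"); save(a,"crop.png",(210,120,370,320),3)
hsv=cv2.cvtColor(a["color"],cv2.COLOR_RGB2HSV)
x0,y0,x1,y1=205,160,330,262
def comps(m,lo=60):
    n,l,st,c=cv2.connectedComponentsWithStats(m.astype(np.uint8)); return [(st[i,4],c[i],l==i) for i in range(1,n) if st[i,4]>lo]
H,S,V=[hsv[...,i].astype(int) for i in range(3)]
W=np.zeros(H.shape,bool);W[y0:y1,x0:x1]=1
for n,m in dict(red=((H<8)|(H>172))&(S>150),blue=(H>105)&(H<125)&(S>150),yel=(H>18)&(H<30)&(S>170)).items():
    for ar,c,_ in comps(m&W): print(n,ar,c,"z82",ray(a,c,.082)[:2],"z12",ray(a,c,.012)[:2])
def rect(mask,z):
    ys,xs=np.nonzero(mask); P=np.array([ray(a,(x,y),z)[:2] for x,y in zip(xs,ys)],np.float32)*1000
    r=cv2.minAreaRect(P); print(r,P.mean(0))
d=sorted(ctrl.cut_out(a,"rack"),key=lambda d:-d["conf"])[0]; rect(d["pixels"],.012)
W2=np.zeros(H.shape,bool);W2[180:295,100:175]=1
m=max(comps((V<70)&W2))if 0 else max(comps((V<70)&W2),key=lambda t:t[0]); print("tray",m[0]); rect(m[2],.007)
W3=np.zeros(H.shape,bool);W3[180:245,355:425]=1
m=max(comps((V>190)&(S<60)&W3),key=lambda t:t[0]); print("coaster",m[0],m[1],ray(a,m[1],.004))
rm=(S<70)&W; 
c=max(comps(rm),key=lambda t:t[0]); print("rackcol",c[0]); rect(c[2],.012)
```

```text
red 304 [273.  193.5] z82 [ 0.5779 -0.022 ] z12 [ 0.5874 -0.0239]
blue 324 [297.7407 210.608 ] z82 [ 0.5406 -0.0732] z12 [ 0.5474 -0.0789]
blue 285 [292.8351 230.786 ] z82 [ 0.4985 -0.0617] z12 [ 0.5021 -0.0666]
yel 324 [244.3117 202.4136] z82 [0.56   0.0389] z12 [0.5682 0.0415]
yel 287 [243.1115 222.8084] z82 [0.517  0.0419] z12 [0.522  0.0448]
((548.3114013671875, -16.11443328857422), (212.97341918945312, 161.30332946777344), 80.03975677490234) [545.4454 -15.3698]
tray 4988
((494.04559326171875, 281.3439025878906), (118.40829467773438, 216.0784454345703), 83.74980163574219) [491.9454 281.416 ]
coaster 1260 [388.4532 213.6968] [ 0.5374 -0.2851  0.004 ]
rackcol 4666
((548.5906982421875, -16.9862060546875), (214.9686737060547, 161.52963256835938), 80.18486022949219) [549.0053 -15.8876]
```

View pics/crop.png

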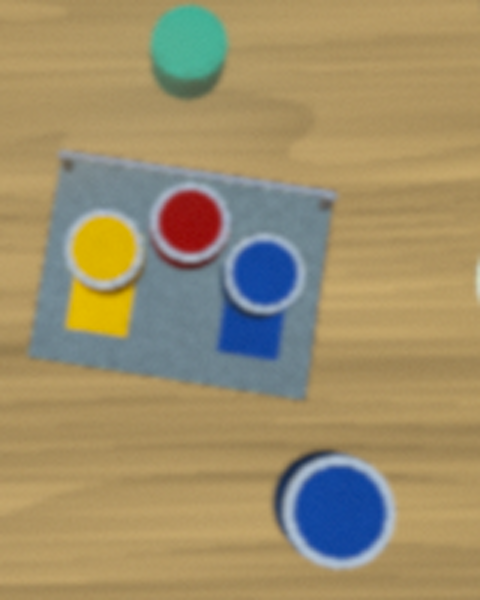

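The crop confirms the small blue tin at crop (264,273), on the blue mark, with the yellow at (105,250), red at (190,222), the larger blue one at (340,510) and turquoise at (188,45). Geometry is consistent: rack yaw is about -9.8°, and red is where predicted.

```bash
cat > plan.py <<'E'
import sys,numpy as np
from plant import ctrl
# usage: plan.py x,y,z,yaw ...  (TCP waypoints); prints call-by-call shares
o=ctrl.get_obs(); p=np.array(o["tool_pos"]); yaw=o["orientation"][2]
print("t",round(o["clock"],2),"tcp",np.round(p,4),"rpy",np.round(o["orientation"],2),"q",np.round(o["joint_pos"],0),"open",round(o["opening"],4))
for w in sys.argv[1:]:
    t=np.array([float(v) for v in w.split(",")]); print("->",w)
    d=t[:3]-p; dy=(t[3]-yaw+180)%360-180
    n=max(1,int(np.ceil(max(np.linalg.norm(d)/.2,abs(dy)/34))))
    for i in range(n):
        c,s=np.cos(np.radians(yaw)),np.sin(np.radians(yaw)); e=d/n
        sh=np.round(np.array([c*e[0]+s*e[1], s*e[0]-c*e[1], -e[2]])/.8,3); tu=round(-dy/n/90,3)
        print("  ",sh.tolist(),tu)
        q=sh*.8; p=p+[c*q[0]+s*q[1], s*q[0]-c*q[1], -q[2]]; yaw-=tu*90
E
python3 plan.py .541,-.073,.23,80.2; python3 plan.py .541,-.073,.23,-99.8
```

```text
t 0.7 tcp [0.2141 0.6401 0.2922] rpy [-180.      0.    -18.49] q [ 88.  21.   1.   0. -70. -17.] open 0.0876
-> .541,-.073,.23,80.2
   [0.168, 0.179, 0.019] -0.274
   [0.078, 0.233, 0.019] -0.274
   [-0.026, 0.244, 0.019] -0.274
   [-0.126, 0.21, 0.019] -0.274
t 0.7 tcp [0.2141 0.6401 0.2922] rpy [-180.      0.    -18.49] q [ 88.  21.   1.   0. -70. -17.] open 0.0876
-> .541,-.073,.23,-99.8
   [0.168, 0.179, 0.019] 0.226
   [0.219, 0.11, 0.019] 0.226
   [0.244, 0.026, 0.019] 0.226
   [0.238, -0.06, 0.019] 0.226
```

>>> send_rows(deltas=[[[0.034,0.036,0.004],0.045],[[0.067,0.072,0.008],0.09],[[0.101,0.107,0.011],0.136],[[0.134,0.143,0.015],0.181],[[0.168,0.179,0.019],0.226]], gripper=0.82)

```text
clock: 1.12
tool_pos: [0.2965, 0.46, 0.2769]
orientation: [-180.0, 0.0, -39.0]
force: [1.0, 0.8, 0.3]
opening: 0.072
gripper_force: 0.0
```

>>> send_rows(deltas=[[[0.044,0.022,0.004],0.045],[[0.088,0.044,0.008],0.09],[[0.131,0.066,0.011],0.136],[[0.175,0.088,0.015],0.181],[[0.219,0.11,0.019],0.226]])

```text
clock: 1.53
tool_pos: [0.3778, 0.2815, 0.2621]
orientation: [-179.9, 0.0, -59.3]
force: [0.2, 0.4, -0.5]
opening: 0.0719
gripper_force: 0.0
```

>>> send_rows(deltas=[[[0.049,0.005,0.004],0.045],[[0.098,0.01,0.008],0.09],[[0.146,0.016,0.011],0.136],[[0.195,0.021,0.015],0.181],[[0.244,0.026,0.019],0.226]])

```text
clock: 1.95
tool_pos: [0.46, 0.1032, 0.247]
orientation: [-179.9, 0.0, -79.7]
force: [0.6, 1.3, 0.5]
opening: 0.0716
gripper_force: 0.0
```

>>> send_rows(deltas=[[[0.048,-0.012,0.004],0.045],[[0.095,-0.024,0.008],0.09],[[0.143,-0.036,0.011],0.136],[[0.19,-0.048,0.015],0.181],[[0.238,-0.06,0.019],0.226]])

```text
clock: 2.37
tool_pos: [0.5421, -0.0755, 0.2316]
orientation: [-180.0, 0.0, -100.1]
force: [0.8, 1.2, 0.8]
opening: 0.0719
gripper_force: 0.0
```

```bash
python3 - <<'E'
from h import *
np.set_printoptions(precision=4,suppress=True)
print(ctrl.get_obs()["tool_pos"])
a=ctrl.snapshot("wrist"); save(a,"w1.png",k=1.3)
H,S,V=[c.astype(int) for c in cv2.split(cv2.cvtColor(a["color"],cv2.COLOR_RGB2HSV))]
for n,m in dict(red=((H<8)|(H>172))&(S>150),blue=(H>105)&(H<125)&(S>150),yel=(H>18)&(H<30)&(S>170)).items():
    N,l,st,c=cv2.connectedComponentsWithStats(m.astype(np.uint8))
    for i in range(1,N):
        if st[i,4]>200: print(n,st[i],c[i],ray(a,c[i],.082)[:2],ray(a,c[i],.012)[:2])
print(proj(a,[[.5406,-.0732,.082],[.56,.0389,.082],[.5779,-.022,.082]]))
E
python3 plan.py .5406,-.0732,.109,-99.8
```

```text
[ 0.5421 -0.0755  0.2316]
red [201 236  39  25 826] [220.8075 249.316 ] [ 0.5815 -0.0293] [0.5966 0.006 ]
blue [ 403   80   75   73 4177] [440.0122 116.5171] [ 0.3739 -0.1187] [ 0.3291 -0.1092]
blue [ 359   82   39   71 1174] [375.0963 118.247 ] [ 0.4277 -0.1269] [ 0.3985 -0.1197]
blue [258 163  38  34 675] [283.4178 177.5037] [ 0.5112 -0.0896] [ 0.5061 -0.0717]
blue [ 227  178   44   39 1315] [248.8099 197.2091] [ 0.5452 -0.0768] [ 0.5498 -0.0553]
[[254.3897 200.0839]
 [254.6529 304.1151]
 [225.9424 255.3233]]
t 2.42 tcp [ 0.5439 -0.0802  0.2305] rpy [-1.8000e+02 -1.0000e-01 -1.0047e+02] q [ 12.  12. -20.   0. -58. -23.] open 0.0719
-> .5406,-.0732,.109,-99.8
   [-0.008, 0.006, 0.152] -0.007
```

View pics/w1.png

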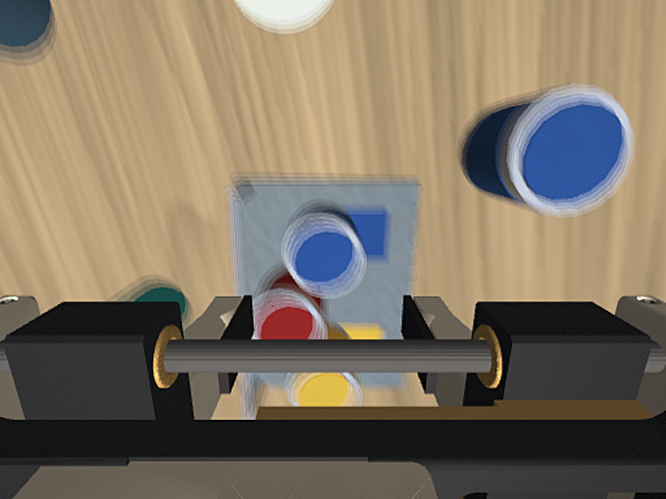

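The wrist picture is motion-blurred because the arm was still settling. The small blue lid is at about (322,257), between the finger lines along rack x. I'll settle and measure once more.

>>> send_rows(deltas=[[[-0.004,0.003,0.03],-0.004],[[-0.004,0.003,0.03],-0.004],[[-0.004,0.003,0.03],-0.004],[[-0.004,0.003,0.03],-0.004],[[-0.004,0.003,0.03],-0.004]])

```text
clock: 2.83
tool_pos: [0.5402, -0.0693, 0.2086]
orientation: [-179.9, 0.0, -99.4]
force: [0.2, 0.1, -0.8]
opening: 0.0718
gripper_force: 0.0
```

```bash
cat > wl.py <<'E'
from h import *
np.set_printoptions(precision=4,suppress=True)
def disc(cam="wrist",z=.082,lo=200,a=None):
    a=a or ctrl.snapshot(cam)
    H,S,V=[c.astype(int) for c in cv2.split(cv2.cvtColor(a["color"],cv2.COLOR_RGB2HSV))]
    for n,m in dict(red=((H<8)|(H>172))&(S>150),blue=(H>105)&(H<125)&(S>150),yel=(H>18)&(H<30)&(S>170)).items():
        N,l,st,c=cv2.connectedComponentsWithStats(m.astype(np.uint8))
        for i in range(1,N):
            if st[i,4]>lo: print(n,st[i],np.round(c[i]),"lid",ray(a,c[i],z)[:2],"z12",ray(a,c[i],.012)[:2])
    return a
if __name__=="__main__":
    import sys; disc(*(sys.argv[1:2] or ["wrist"]))
E
python3 wl.py; python3 plan.py .5406,-.0732,.109,-99.8
```

```text
red [194 214  56  43 530] [220. 229.] lid [ 0.5715 -0.0532] z12 [ 0.5854 -0.0238]
red [193 241  50  20 732] [217. 252.] lid [ 0.5782 -0.0319] z12 [0.5943 0.0043]
blue [ 367   65   82   96 2238] [391. 112.] lid [ 0.4241 -0.1265] z12 [ 0.391  -0.1205]
blue [ 418   71   90   90 6156] [462. 115.] lid [ 0.3708 -0.1155] z12 [ 0.3207 -0.1059]
blue [ 222  161   81   44 1419] [278. 178.] lid [ 0.5158 -0.09  ] z12 [ 0.512  -0.0722]
blue [ 221  178   56   52 2217] [249. 204.] lid [ 0.5431 -0.0718] z12 [ 0.5479 -0.0483]
t 2.88 tcp [ 0.5401 -0.0692  0.2086] rpy [-1.799e+02  3.000e-02 -9.941e+01] q [ 13.  12. -23.   0. -55. -23.] open 0.0721
-> .5406,-.0732,.109,-99.8
   [0.005, -0.001, 0.124] 0.004
```

>>> send_rows(deltas=[[[0.004,-0.002,0.025],0.004],[[0.004,-0.002,0.05],0.004],[[0.004,-0.002,0.075],0.004],[[0.004,-0.002,0.1],0.004],[[0.004,-0.002,0.124],0.004]])

```text
clock: 3.3
tool_pos: [0.5412, -0.0727, 0.1083]
orientation: [-179.9, 0.0, -99.8]
force: [1.0, 0.1, 0.3]
opening: 0.0719
gripper_force: 0.0
```

>>> send_rows(deltas=[[[0,0,0],0],[[0,0,0],0],[[0,0,0],0],[[0,0,0],0],[[0,0,0],0]])

```text
clock: 3.72
tool_pos: [0.5415, -0.0731, 0.1096]
orientation: [-179.9, 0.0, -99.8]
force: [-0.2, 0.3, 0.0]
opening: 0.0718
gripper_force: 0.0
```

>>> send_rows(deltas=[[[0,0,0],0],[[0,0,0],0],[[0,0,0],0],[[0,0,0],0],[[0,0,0],0]], gripper=0.5)

```text
clock: 4.13
tool_pos: [0.5412, -0.0733, 0.1086]
orientation: [-179.9, 0.0, -99.8]
force: [0.3, 0.1, 4.3]
opening: 0.0557
gripper_force: 30.0
```

```bash
python3 plan.py .5412,-.0733,.22,-99.8 .549,.275,.20,-96.3 .549,.275,.102,-96.3
```

```text
t 4.13 tcp [ 0.5412 -0.0733  0.1086] rpy [-1.7994e+02  1.0000e-02 -9.9840e+01] q [ 13.  20. -29.   0. -42. -23.] open 0.0557
-> .5412,-.0733,.22,-99.8
   [-0.0, -0.0, -0.139] -0.0
-> .549,.275,.20,-96.3
   [-0.215, 0.032, 0.012] -0.02
   [-0.216, 0.026, 0.012] -0.02
-> .549,.275,.102,-96.3
   [-0.001, -0.0, 0.123] 0.001
```

>>> send_rows(deltas=[[[0,0,-0.02],0],[[0,0,-0.05],0],[[0,0,-0.08],0],[[0,0,-0.11],0],[[0,0,-0.139],0]])

```text
clock: 4.55
tool_pos: [0.54, -0.0734, 0.2199]
orientation: [179.9, -0.0, -99.9]
force: [0.3, -0.5, -2.7]
opening: 0.0555
gripper_force: 30.0
```

>>> send_rows(deltas=[[[-0.04,0.006,0.002],-0.004],[[-0.08,0.012,0.004],-0.008],[[-0.125,0.019,0.007],-0.012],[[-0.17,0.026,0.01],-0.016],[[-0.215,0.032,0.012],-0.02]])

```text
clock: 4.97
tool_pos: [0.544, 0.1017, 0.2091]
orientation: [179.9, -0.0, -98.1]
force: [1.4, 0.2, -2.1]
opening: 0.0556
gripper_force: 30.0
```

>>> send_rows(deltas=[[[-0.05,0.006,0.002],-0.004],[[-0.1,0.012,0.005],-0.008],[[-0.15,0.018,0.008],-0.012],[[-0.19,0.023,0.01],-0.016],[[-0.216,0.026,0.012],-0.02]])

```text
clock: 5.38
tool_pos: [0.5479, 0.2775, 0.1992]
orientation: [179.9, -0.0, -96.1]
force: [-0.2, -0.6, -1.8]
opening: 0.0557
gripper_force: 30.0
```

>>> send_rows(deltas=[[[0,0,0],0],[[0,0,0.02],0],[[0,0,0.04],0],[[0,0,0.06],0],[[0,0,0.07],0]])

```text
clock: 5.8
tool_pos: [0.5473, 0.2733, 0.1415]
orientation: [179.8, -0.1, -96.3]
force: [0.1, -0.7, -2.0]
opening: 0.0557
gripper_force: 30.0
```

>>> send_rows(deltas=[[[-0.001,0,0.012],0],[[-0.001,0,0.024],0],[[-0.001,0,0.036],0],[[-0.001,0,0.044],0],[[-0.001,0,0.049],0]])

```text
clock: 6.22
tool_pos: [0.5484, 0.275, 0.104]
orientation: [180.0, -0.0, -96.3]
force: [-0.5, 0.8, -2.0]
opening: 0.0554
gripper_force: 30.0
```

>>> send_rows(deltas=[[[0,0,0],0],[[0,0,0],0],[[0,0,0],0],[[0,0,0],0],[[0,0,0],0]])

```text
clock: 6.63
tool_pos: [0.5488, 0.2755, 0.1055]
orientation: [-180.0, 0.0, -96.3]
force: [0.1, 0.2, -1.8]
opening: 0.0555
gripper_force: 30.0
```

>>> send_rows(deltas=[[[0,0,0.001],0],[[0,0,0.002],0],[[0,0,0.003],0],[[0,0,0.004],0],[[0,0,0.004],0]])

```text
clock: 7.05
tool_pos: [0.5485, 0.2752, 0.1015]
orientation: [180.0, -0.0, -96.3]
force: [0.1, -0.1, -2.5]
opening: 0.0555
gripper_force: 30.0
```

>>> send_rows(deltas=[[[0,0,0],0],[[0,0,0],0],[[0,0,0],0],[[0,0,0],0],[[0,0,0],0]])

```text
clock: 7.47
tool_pos: [0.5486, 0.2753, 0.1018]
orientation: [-180.0, -0.0, -96.3]
force: [1.3, -0.1, -2.5]
opening: 0.0555
gripper_force: 30.0
```

>>> send_rows(deltas=[[[0,0,0.001],0],[[0,0,0.001],0],[[0,0,0.001],0],[[0,0,0.001],0],[[0,0,0.001],0]], gripper=0.82)

```text
clock: 7.88
tool_pos: [0.5487, 0.2754, 0.1011]
orientation: [-180.0, 0.0, -96.3]
force: [-0.2, 0.2, -0.8]
opening: 0.0713
gripper_force: 0.0
```

>>> send_rows(deltas=[[[0,0,-0.02],0],[[0,0,-0.05],0],[[0,0,-0.09],0],[[0,0,-0.12],0],[[0,0,-0.13],0]])

```text
clock: 8.3
tool_pos: [0.5501, 0.2762, 0.2095]
orientation: [-179.7, 0.2, -96.2]
force: [0.7, 0.6, 0.3]
opening: 0.0718
gripper_force: 0.0
```

```bash
python3 plan.py .5605,.0395,.20,-99.8 .5605,.0395,.109,-99.8
```

```text
t 8.3 tcp [0.5501 0.2762 0.2095] rpy [-179.74    0.22  -96.21] q [ 45.  18. -14.   0. -57. -51.] open 0.0718
-> .5605,.0395,.20,-99.8
   [0.146, -0.022, 0.006] 0.02
   [0.146, -0.027, 0.006] 0.02
-> .5605,.0395,.109,-99.8
   [-0.0, -0.001, 0.114] -0.0
```

>>> send_rows(deltas=[[[0.03,-0.004,0.001],0.004],[[0.07,-0.01,0.002],0.008],[[0.11,-0.016,0.004],0.012],[[0.13,-0.02,0.005],0.016],[[0.146,-0.022,0.006],0.02]])

```text
clock: 8.72
tool_pos: [0.5532, 0.1555, 0.2]
orientation: [180.0, -0.0, -98.1]
force: [0.4, -0.1, -0.2]
opening: 0.0716
gripper_force: 0.0
```

>>> send_rows(deltas=[[[0.04,-0.007,0.002],0.005],[[0.08,-0.014,0.004],0.01],[[0.12,-0.022,0.005],0.015],[[0.146,-0.027,0.006],0.02],[[0.146,-0.027,0.006],0.02]])

```text
clock: 9.13
tool_pos: [0.558, 0.0356, 0.1949]
orientation: [179.9, -0.0, -100.0]
force: [-0.6, 0.4, -0.6]
opening: 0.0721
gripper_force: 0.0
```

>>> send_rows(deltas=[[[0,0,0],0],[[0,0,0],0],[[0,0,0],0],[[0,0,0],0],[[0,0,0],0]])

```text
clock: 9.55
tool_pos: [0.5585, 0.0394, 0.1953]
orientation: [-180.0, 0.0, -99.8]
force: [-0.2, 0.2, -0.6]
opening: 0.0719
gripper_force: 0.0
```

```bash
python3 wl.py;python3 plan.py .5605,.0395,.109,-99.8
```

```text
red [ 178  110   63   63 3080] [209. 141.] lid [ 0.5802 -0.0205] z12 [ 0.5919 -0.0149]
blue [ 389    0  109   29 1870] [433.  11.] lid [ 0.4196 -0.0774] z12 [ 0.3768 -0.0912]
blue [ 219   39   92   64 4925] [265.  70.] lid [ 0.5324 -0.061 ] z12 [ 0.5278 -0.0692]
yel [219 167  85  45 683] [260. 179.] lid [0.5482 0.0139] z12 [0.549  0.0311]
yel [219 188  58  53 301] [247. 213.] lid [0.5628 0.04  ] z12 [0.5686 0.066 ]
t 9.6 tcp [0.5584 0.0393 0.1953] rpy [180.     0.   -99.79] q [ 24.  15. -22.  -0. -54. -34.] open 0.0717
-> .5605,.0395,.109,-99.8
   [-0.001, -0.003, 0.108] 0.0
```

>>> send_rows(deltas=[[[-0.001,-0.003,0.025],0],[[-0.001,-0.003,0.05],0],[[-0.001,-0.003,0.075],0],[[-0.001,-0.003,0.095],0],[[-0.001,-0.003,0.108],0]])

```text
clock: 10.02
tool_pos: [0.5602, 0.0391, 0.1072]
orientation: [179.9, -0.1, -99.8]
force: [-0.3, 0.3, -0.6]
opening: 0.072
gripper_force: 0.0
```

>>> send_rows(deltas=[[[0,0,0],0],[[0,0,0],0],[[0,0,0],0],[[0,0,0],0],[[0,0,0],0]])

```text
clock: 10.43
tool_pos: [0.5614, 0.0392, 0.11]
orientation: [-179.9, 0.1, -99.8]
force: [-0.3, -0.2, 1.1]
opening: 0.0723
gripper_force: 0.0
```

>>> send_rows(deltas=[[[0,0,0],0],[[0,0,0],0],[[0,0,0],0],[[0,0,0],0],[[0,0,0],0]], gripper=0.5)

```text
clock: 10.85
tool_pos: [0.5612, 0.039, 0.1093]
orientation: [-180.0, 0.0, -99.8]
force: [-0.9, 0.7, 3.3]
opening: 0.0556
gripper_force: 30.0
```

```bash
python3 plan.py .561,.0396,.20,-99.8 .439,.287,.15,-96.3 .439,.287,.102,-96.3
```

```text
t 10.85 tcp [0.5612 0.039  0.1093] rpy [-1.7997e+02  1.0000e-02 -9.9850e+01] q [ 24.  21. -26.   0. -43. -34.] open 0.0556
-> .561,.0396,.20,-99.8
   [-0.001, 0.0, -0.113] -0.001
-> .439,.287,.15,-96.3
   [-0.139, 0.102, 0.031] -0.019
   [-0.142, 0.097, 0.031] -0.019
-> .439,.287,.102,-96.3
   [-0.001, -0.0, 0.06] -0.0
```

>>> send_rows(deltas=[[[0,0,-0.02],0],[[0,0,-0.05],0],[[0,0,-0.08],0],[[0,0,-0.1],0],[[0,0,-0.113],0]])

```text
clock: 11.27
tool_pos: [0.5612, 0.0391, 0.2009]
orientation: [-179.9, 0.0, -99.9]
force: [-0.6, 0.4, -3.1]
opening: 0.056
gripper_force: 30.0
```

>>> send_rows(deltas=[[[-0.02,0.015,0.002],-0.004],[[-0.05,0.037,0.004],-0.008],[[-0.08,0.059,0.007],-0.012],[[-0.11,0.081,0.01],-0.016],[[-0.139,0.102,0.012],-0.019]])

```text
clock: 11.68
tool_pos: [0.4981, 0.1631, 0.1887]
orientation: [179.9, -0.1, -98.2]
force: [0.4, 0.4, -3.0]
opening: 0.0555
gripper_force: 30.0
```

>>> send_rows(deltas=[[[-0.03,0.02,0.002],-0.004],[[-0.06,0.041,0.004],-0.008],[[-0.09,0.061,0.007],-0.012],[[-0.12,0.082,0.01],-0.016],[[-0.142,0.097,0.012],-0.019]])

```text
clock: 12.1
tool_pos: [0.4373, 0.2873, 0.1792]
orientation: [179.9, -0.1, -96.4]
force: [0.0, -0.1, -2.2]
opening: 0.0557
gripper_force: 30.0
```

>>> send_rows(deltas=[[[0,0,0],0],[[0,0,0.02],0],[[0,0,0.04],0],[[0,0,0.06],0],[[0,0,0.07],0]])

```text
clock: 12.52
tool_pos: [0.4378, 0.2847, 0.1218]
orientation: [179.9, -0.2, -96.5]
force: [-0.8, -0.7, -2.2]
opening: 0.0554
gripper_force: 30.0
```

```bash
python3 plan.py .439,.287,.102,-96.3
```

```text
t 12.52 tcp [0.4378 0.2847 0.1218] rpy [ 1.7987e+02 -1.6000e-01 -9.6470e+01] q [ 55.  17. -31.  -0. -43. -61.] open 0.0554
-> .439,.287,.102,-96.3
   [-0.003, -0.001, 0.025] -0.002
```

>>> send_rows(deltas=[[[-0.001,-0.001,0.005],0],[[-0.001,-0.001,0.01],0],[[-0.001,-0.001,0.015],0],[[-0.001,-0.001,0.02],0],[[-0.001,-0.001,0.024],0]])

```text
clock: 12.93
tool_pos: [0.4399, 0.2868, 0.105]
orientation: [-180.0, 0.0, -96.4]
force: [-0.4, 0.3, -3.5]
opening: 0.0555
gripper_force: 30.0
```

>>> send_rows(deltas=[[[0,0,0],0],[[0,0,0],0],[[0,0,0],0],[[0,0,0],0],[[0,0,0],0]])

```text
clock: 13.35
tool_pos: [0.4398, 0.2867, 0.1052]
orientation: [-180.0, 0.0, -96.4]
force: [0.3, -0.6, -1.6]
opening: 0.0556
gripper_force: 30.0
```

>>> send_rows(deltas=[[[0,0,0.001],0],[[0,0,0.002],0],[[0,0,0.003],0],[[0,0,0.004],0],[[0,0,0.004],0]])

```text
clock: 13.77
tool_pos: [0.4396, 0.2866, 0.1015]
orientation: [180.0, -0.0, -96.4]
force: [-0.2, -0.2, -3.4]
opening: 0.0555
gripper_force: 30.0
```

>>> send_rows(deltas=[[[0,0,0],0],[[0,0,0],0],[[0,0,0],0],[[0,0,0],0],[[0,0,0],0]])

```text
clock: 14.18
tool_pos: [0.4397, 0.2867, 0.1018]
orientation: [-180.0, 0.0, -96.4]
force: [-0.3, -0.1, -2.7]
opening: 0.055
gripper_force: 30.0
```

>>> send_rows(deltas=[[[0,0,0.001],0],[[0,0,0.001],0],[[0,0,0.001],0],[[0,0,0.001],0],[[0,0,0.001],0]], gripper=0.82)

```text
clock: 14.6
tool_pos: [0.4398, 0.2868, 0.1011]
orientation: [-180.0, 0.0, -96.4]
force: [-0.4, 0.6, -0.2]
opening: 0.0713
gripper_force: 0.0
```

>>> send_rows(deltas=[[[0,0,-0.02],0],[[0,0,-0.05],0],[[0,0,-0.09],0],[[0,0,-0.12],0],[[0,0,-0.13],0]])

```text
clock: 15.02
tool_pos: [0.4409, 0.2878, 0.209]
orientation: [-179.8, 0.3, -96.4]
force: [0.4, 1.0, 0.8]
opening: 0.0714
gripper_force: 0.0
```

```bash
python3 -c "
from wl import *
a=disc('top',lo=100); save(a,'top2.png',k=1.5)"; python3 plan.py .579,-.0215,.20,-9.8 .579,-.0215,.109,-9.8
```

```text
red [264 184  19  20 304] [273. 194.] lid [ 0.5779 -0.022 ] z12 [ 0.5874 -0.0239]
red [483 222  19  12 106] [492. 227.] lid [ 0.4985 -0.4765] z12 [ 0.5021 -0.5125]
blue [124 202  20  19 263] [135. 210.] lid [0.5477 0.2707] z12 [0.555  0.2907]
blue [283 202  25  38 722] [295. 220.] lid [ 0.5204 -0.0659] z12 [ 0.5256 -0.0711]
blue [309 276  29  30 687] [323. 290.] lid [ 0.3759 -0.1199] z12 [ 0.3703 -0.1292]
blue [  9 330   9  54 349] [ 14. 357.] lid [0.2532 0.5094] z12 [0.2384 0.5473]
yel [233 195  25  37 709] [244. 213.] lid [0.5384 0.0389] z12 [0.545  0.0416]
yel [136 250  12  26 122] [143. 262.] lid [0.4398 0.2517] z12 [0.439  0.2703]
yel [119 253  19  21 312] [127. 263.] lid [0.438 0.283] z12 [0.4371 0.304 ]
t 15.07 tcp [0.4409 0.2879 0.2089] rpy [-179.79    0.28  -96.4 ] q [ 55.  11. -25.   0. -54. -61.] open 0.0718
-> .579,-.0215,.20,-9.8
   [0.122, -0.072, 0.004] -0.321
   [0.141, -0.004, 0.004] -0.321
   [0.125, 0.065, 0.004] -0.321
-> .579,-.0215,.109,-9.8
   [-0.0, -0.0, 0.113] 0.001
```

View pics/top2.png

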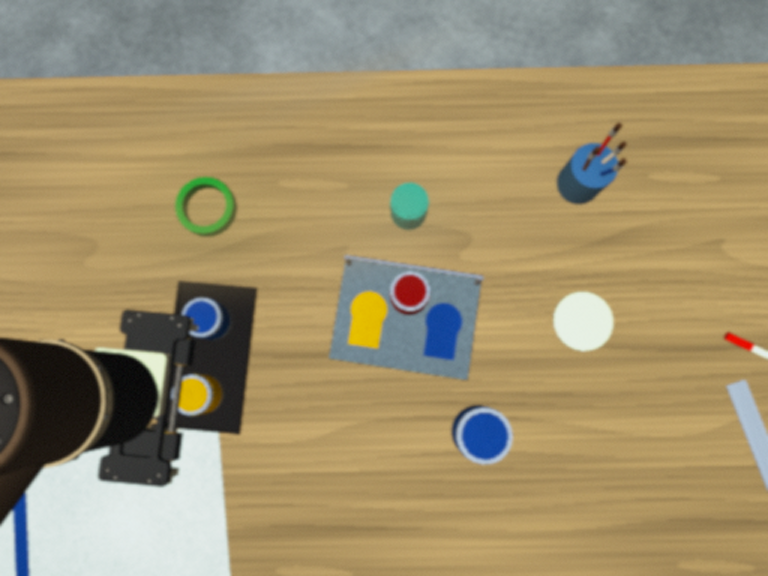

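Both tins stand in the black tray, with lids at (203,317) and (195,395). Red is unmoved at (410,291) and both marks are fully visible. Red is next.

>>> send_rows(deltas=[[[0.02,-0.012,0.001],-0.064],[[0.05,-0.03,0.002],-0.128],[[0.08,-0.047,0.003],-0.192],[[0.1,-0.06,0.004],-0.256],[[0.122,-0.072,0.004],-0.321]])

```text
clock: 15.48
tool_pos: [0.486, 0.1819, 0.2007]
orientation: [179.9, -0.0, -67.3]
force: [0.3, 0.4, 0.1]
opening: 0.0718
gripper_force: 0.0
```

>>> send_rows(deltas=[[[0.03,-0.001,0.001],-0.064],[[0.06,-0.002,0.002],-0.128],[[0.09,-0.003,0.003],-0.192],[[0.12,-0.004,0.004],-0.256],[[0.141,-0.004,0.004],-0.321]])

```text
clock: 15.9
tool_pos: [0.5321, 0.0784, 0.1974]
orientation: [179.9, 0.0, -38.4]
force: [-0.3, 0.1, -0.6]
opening: 0.0723
gripper_force: 0.0
```

>>> send_rows(deltas=[[[0.03,0.016,0.001],-0.064],[[0.06,0.032,0.002],-0.128],[[0.09,0.047,0.003],-0.192],[[0.11,0.058,0.004],-0.256],[[0.125,0.065,0.004],-0.321]])

```text
clock: 16.32
tool_pos: [0.5775, -0.0248, 0.1939]
orientation: [180.0, 0.1, -9.6]
force: [0.1, 0.3, 0.1]
opening: 0.0719
gripper_force: 0.0
```

>>> send_rows(deltas=[[[0,0,0],0],[[0,0,0],0],[[0,0,0],0],[[0,0,0],0],[[0,0,0],0]])

```text
clock: 16.73
tool_pos: [0.5774, -0.0222, 0.1953]
orientation: [-180.0, 0.0, -9.8]
force: [0.4, 0.5, 0.7]
opening: 0.0719
gripper_force: 0.0
```

```bash
python3 -c "
from wl import *
a=disc(); save(a,'w2.png',k=1.3)
H,S,V=[c.astype(int) for c in cv2.split(cv2.cvtColor(a['color'],cv2.COLOR_RGB2HSV))]
e=np.array([.9854,-.1702])
for m in ((H>105)&(H<125)&(S>150),(H>18)&(H<30)&(S>170)):
    ys,xs=np.nonzero(m); P=np.array([ray(a,p,.012)[:2] for p in zip(xs,ys)]); k=(abs(P[:,0]-.54)<.1)&(abs(P[:,1]+.02)<.12)
    P=P[k]; u=P@e; v=P@[.1702,.9854]; t=u<u.min()+.02; print(u.min(),u.max(),v[t].min(),v[t].max(),'origin',e*(u.min()+.056)+np.array([.1702,.9854])*(v[t].min()+v[t].max())/2)
"; python3 plan.py .579,-.0215,.109,-9.8
```

```text
red [219 166  61  26 482] [250. 173.] lid [ 0.6106 -0.0255] z12 [ 0.5954 -0.0225]
red [ 221  183   58   55 2477] [249. 210.] lid [ 0.5816 -0.0196] z12 [ 0.5565 -0.0146]
blue [ 281  189   49   72 2496] [302. 222.] lid [ 0.5639 -0.059 ] z12 [ 0.5329 -0.0673]
yel [171 189  49  72 375] [202. 225.] lid [0.575  0.0204] z12 [0.5477 0.039 ]
0.43817411586350175 0.5738629806419406 0.15998259673964346 0.1659209804553029 origin [0.5147 0.0765]
0.49116861933375666 0.5739284604017183 0.11451597295256295 0.1437068744809816 origin [0.5612 0.0341]
t 16.78 tcp [ 0.5775 -0.0222  0.1954] rpy [-1.7999e+02 -1.0000e-02 -9.7600e+00] q [ 17.  16. -19.  -0. -55.  63.] open 0.0721
-> .579,-.0215,.109,-9.8
   [0.002, -0.001, 0.108] 0.0
```

View pics/w2.png

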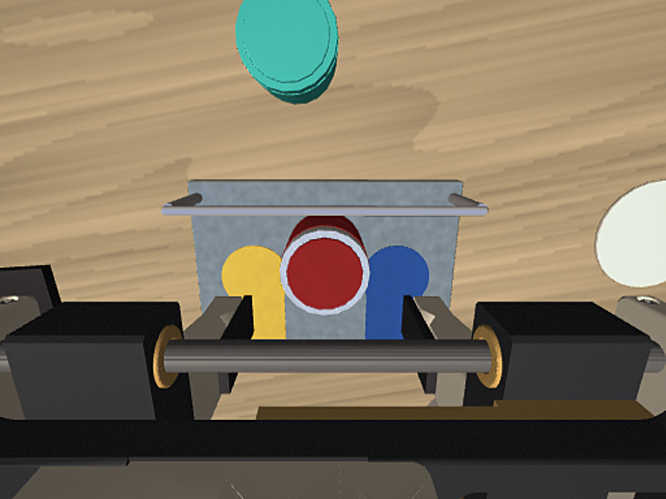

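The red lid at (325,272) sits centred between the fingers, with the blue and yellow places empty. I'll descend and grip.

>>> send_rows(deltas=[[[0.002,-0.001,0.025],0],[[0.002,-0.001,0.05],0],[[0.002,-0.001,0.075],0],[[0.002,-0.001,0.095],0],[[0.002,-0.001,0.108],0]])

```text
clock: 17.2
tool_pos: [0.5786, -0.022, 0.1074]
orientation: [180.0, 0.1, -9.8]
force: [-0.8, -1.0, 0.3]
opening: 0.0717
gripper_force: 0.0
```

>>> send_rows(deltas=[[[0,0,0],0],[[0,0,0],0],[[0,0,0],0],[[0,0,0],0],[[0,0,0],0]])

```text
clock: 17.62
tool_pos: [0.5799, -0.0222, 0.1101]
orientation: [-180.0, -0.1, -9.8]
force: [0.7, 0.1, -0.8]
opening: 0.0719
gripper_force: 0.0
```

>>> send_rows(deltas=[[[0,0,0],0],[[0,0,0],0],[[0,0,0],0],[[0,0,0],0],[[0,0,0],0]], gripper=0.5)

```text
clock: 18.03
tool_pos: [0.5797, -0.0223, 0.1093]
orientation: [-180.0, -0.0, -9.8]
force: [-0.1, 1.0, 3.2]
opening: 0.0555
gripper_force: 30.0
```

```bash
python3 plan.py .579,-.0215,.20,-9.8 .538,-.2845,.17,-9.8 .538,-.2845,.102,-9.8
```

```text
t 18.03 tcp [ 0.5797 -0.0223  0.1093] rpy [-1.7999e+02 -4.0000e-02 -9.7600e+00] q [ 17.  22. -24.   0. -44.  63.] open 0.0555
-> .579,-.0215,.20,-9.8
   [-0.001, -0.001, -0.113] 0.0
-> .538,-.2845,.17,-9.8
   [0.003, 0.166, 0.019] 0.0
   [0.003, 0.166, 0.019] 0.0
-> .538,-.2845,.102,-9.8
   [-0.001, 0.001, 0.084] 0.0
```

>>> send_rows(deltas=[[[0,0,-0.02],0],[[0,0,-0.05],0],[[0,0,-0.08],0],[[0,0,-0.1],0],[[0,0,-0.113],0]])

```text
clock: 18.45
tool_pos: [0.5797, -0.0224, 0.201]
orientation: [-180.0, -0.1, -9.8]
force: [0.0, 0.8, -1.9]
opening: 0.0555
gripper_force: 30.0
```

>>> send_rows(deltas=[[[0,0.03,0.004],0],[[0.001,0.065,0.008],0],[[0.002,0.1,0.012],0],[[0.003,0.135,0.016],0],[[0.003,0.166,0.019],0]])

```text
clock: 18.87
tool_pos: [0.5582, -0.155, 0.183]
orientation: [180.0, 0.1, -9.8]
force: [0.5, 0.1, -1.7]
opening: 0.0556
gripper_force: 30.0
```

>>> send_rows(deltas=[[[0,0.035,0.004],0],[[0.001,0.075,0.008],0],[[0.002,0.11,0.012],0],[[0.003,0.145,0.016],0],[[0.003,0.166,0.019],0]])

```text
clock: 19.28
tool_pos: [0.5378, -0.2871, 0.1676]
orientation: [-180.0, 0.1, -9.9]
force: [-0.1, 0.0, -1.6]
opening: 0.0559
gripper_force: 30.0
```

>>> send_rows(deltas=[[[0,0,0],0],[[0,0,0],0],[[0,0,0.02],0],[[0,0,0.04],0],[[0,0,0.05],0]])

```text
clock: 19.7
tool_pos: [0.5383, -0.2838, 0.1271]
orientation: [-180.0, 0.1, -9.7]
force: [-0.9, 0.5, -2.4]
opening: 0.0556
gripper_force: 30.0
```

>>> send_rows(deltas=[[[0,0,0],0],[[0,0,0],0],[[0,0,0],0],[[0,0,0],0],[[0,0,0],0]])

```text
clock: 20.12
tool_pos: [0.5396, -0.2849, 0.1299]
orientation: [180.0, -0.1, -9.7]
force: [0.2, 0.9, -2.2]
opening: 0.0555
gripper_force: 30.0
```

```bash
python3 -c "
from wl import *
a=disc(); save(a,'w3.png',k=1.3)
H,S,V=[c.astype(int) for c in cv2.split(cv2.cvtColor(a['color'],cv2.COLOR_RGB2HSV))]
print(proj(a,[.5374,-.2851,.004]))"; python3 plan.py .538,-.2845,.102,-9.8
```

```text
red [ 200  190  102   62 1896] [252. 209.] lid [ 0.5676 -0.2883] z12 [ 0.5429 -0.284 ]
red [ 207  232   89   30 1881] [251. 249.] lid [ 0.5442 -0.2842] z12 [ 0.5079 -0.2777]
red [ 208  287   88   26 1710] [251. 298.] lid [ 0.5121 -0.2787] z12 [ 0.4598 -0.2695]
[[253.9947 211.4286]]
t 20.17 tcp [ 0.5394 -0.285   0.1297] rpy [ 1.80e+02 -7.00e-02 -9.76e+00] q [-10.  23. -19.   0. -48.  90.] open 0.0559
-> .538,-.2845,.102,-9.8
   [-0.002, -0.0, 0.035] 0.0
```

View pics/w3.png

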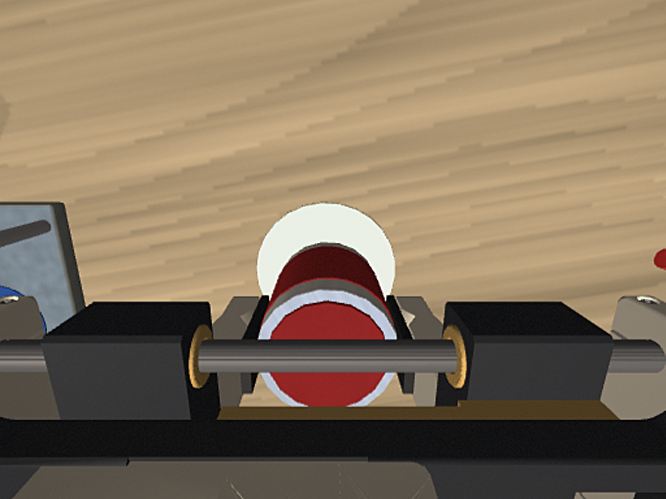

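The red tin (column 327) is laterally aligned with the white coaster (columns 258 to 395). I'll check depth from the coaster's far edge.

```bash
python3 -c "
from wl import *
from scipy.optimize import least_squares
def fit(a,m,z,r):
    cs=max(cv2.findContours(m.astype(np.uint8),0,1)[0],key=cv2.contourArea)[:,0]
    P=np.array([ray(a,p,z)[:2] for p in cs]); 
    f=least_squares(lambda c:np.hypot(*(P-c).T)-r,[.537,-.285],loss='cauchy',f_scale=.001); print(len(P),f.x,np.median(abs(f.fun)))
a=ctrl.snapshot('wrist')
H,S,V=[c.astype(int) for c in cv2.split(cv2.cvtColor(a['color'],cv2.COLOR_RGB2HSV))]
m=(V>190)&(S<40); m[230:]=0; m[:, :190]=0;m[:,320:]=0
fit(a,m,.004,.045)
"; python3 plan.py
```

```text
318 [ 0.5392 -0.2821] 0.0011368218390267401
t 20.22 tcp [ 0.5393 -0.285   0.1296] rpy [ 1.80e+02 -6.00e-02 -9.76e+00] q [-10.  23. -19.   0. -48.  90.] open 0.0556
```

>>> send_rows(deltas=[[[-0.001,0,0.008],0],[[-0.001,0,0.016],0],[[-0.001,0,0.024],0],[[-0.001,0,0.029],0],[[-0.001,0,0.031],0]])

```text
clock: 20.63
tool_pos: [0.5377, -0.2847, 0.1028]
orientation: [-180.0, 0.1, -9.8]
force: [0.5, -0.3, -1.5]
opening: 0.0555
gripper_force: 30.0
```

>>> send_rows(deltas=[[[0,0,0],0],[[0,0,0],0],[[0,0,0],0],[[0,0,0],0],[[0,0,0],0]])

```text
clock: 21.05
tool_pos: [0.5384, -0.2848, 0.1044]
orientation: [180.0, -0.0, -9.8]
force: [0.3, -0.2, -2.4]
opening: 0.0555
gripper_force: 30.0
```

>>> send_rows(deltas=[[[0,0,0.001],0],[[0,0,0.002],0],[[0,0,0.003],0],[[0,0,0.003],0],[[0,0,0.003],0]])

```text
clock: 21.47
tool_pos: [0.5382, -0.2848, 0.1017]
orientation: [180.0, 0.0, -9.8]
force: [0.2, 0.6, -2.7]
opening: 0.0555
gripper_force: 30.0
```

>>> send_rows(deltas=[[[0,0,0],0],[[0,0,0],0],[[0,0,0],0],[[0,0,0],0],[[0,0,0],0]], gripper=0.82)

```text
clock: 21.88
tool_pos: [0.5384, -0.2849, 0.1019]
orientation: [180.0, -0.0, -9.8]
force: [0.5, -0.0, -0.0]
opening: 0.0714
gripper_force: 0.0
```

>>> send_rows(deltas=[[[0,0,-0.02],0],[[0,0,-0.05],0],[[0,0,-0.09],0],[[0,0,-0.12],0],[[0,0,-0.13],0]])

```text
clock: 22.3
tool_pos: [0.5399, -0.2854, 0.2102]
orientation: [179.9, -0.3, -9.7]
force: [0.9, -0.9, 0.9]
opening: 0.0719
gripper_force: 0.0
```

```bash
python3 plan.py .5486,.2753,.20,-96.3 .5486,.2753,.101,-96.3
```

```text
t 22.3 tcp [ 0.5399 -0.2854  0.2102] rpy [179.94  -0.34  -9.72] q [-10.  18. -14.   0. -57.  90.] open 0.0719
-> .5486,.2753,.20,-96.3
   [-0.036, -0.231, 0.004] 0.321
   [-0.143, -0.185, 0.004] 0.321
   [-0.214, -0.093, 0.004] 0.321
-> .5486,.2753,.101,-96.3
   [0.0, 0.0, 0.125] -0.001
```

>>> send_rows(deltas=[[[-0.006,-0.04,0.001],0.064],[[-0.014,-0.09,0.002],0.128],[[-0.022,-0.139,0.003],0.192],[[-0.029,-0.185,0.004],0.256],[[-0.036,-0.231,0.004],0.321]])

```text
clock: 22.72
tool_pos: [0.5407, -0.0962, 0.2024]
orientation: [-180.0, 0.0, -39.0]
force: [1.7, -0.6, -0.0]
opening: 0.0717
gripper_force: 0.0
```

>>> send_rows(deltas=[[[-0.029,-0.037,0.001],0.064],[[-0.057,-0.074,0.002],0.128],[[-0.086,-0.111,0.003],0.192],[[-0.114,-0.148,0.004],0.256],[[-0.143,-0.185,0.004],0.321]])

```text
clock: 23.13
tool_pos: [0.5438, 0.091, 0.1992]
orientation: [180.0, 0.0, -67.8]
force: [1.2, 0.2, -0.1]
opening: 0.072
gripper_force: 0.0
```

>>> send_rows(deltas=[[[-0.043,-0.019,0.001],0.064],[[-0.086,-0.037,0.002],0.128],[[-0.129,-0.056,0.003],0.192],[[-0.172,-0.075,0.004],0.256],[[-0.214,-0.093,0.004],0.321]])

```text
clock: 23.55
tool_pos: [0.5472, 0.2778, 0.1958]
orientation: [180.0, -0.0, -96.7]
force: [0.8, 0.1, 0.6]
opening: 0.0718
gripper_force: 0.0
```

>>> send_rows(deltas=[[[0,0,0],0],[[0,0,0],0],[[0,0,0],0],[[0,0,0],0],[[0,0,0],0]])

```text
clock: 23.97
tool_pos: [0.5477, 0.2747, 0.1962]
orientation: [180.0, -0.0, -96.5]
force: [0.4, 0.6, 0.2]
opening: 0.0719
gripper_force: 0.0
```

```bash
python3 -c "
from wl import *
from scipy.optimize import least_squares
disc(z=.074)
a=ctrl.snapshot('top'); save(a,'top3.png',k=1.5)
H,S,V=[c.astype(int) for c in cv2.split(cv2.cvtColor(a['color'],cv2.COLOR_RGB2HSV))]
X=np.array([.9854,-.1702]);Y=np.array([.1702,.9854])
for n,m,g in (('b',(H>105)&(H<125)&(S>150),(.5406,-.0732)),('y',(H>18)&(H<30)&(S>170),(.56,.0389))):
    ys,xs=np.nonzero(m); P=np.array([ray(a,p,.012)[:2] for p in zip(xs,ys)])-g; P=P[np.hypot(*P.T)<.075]
    u=P@X;v=P@Y; w=(u<-.03); d=(u>-.02)
    print(n,len(P),'u',u.min(),u.max(),'tongue v',v[w].mean(),'disc v',v[d].min(),v[d].max())
n,l,st,c=cv2.connectedComponentsWithStats((((H<8)|(H>172))&(S>150)).astype(np.uint8))
for i in range(1,n):
    if st[i,4]>150: print('red',c[i],ray(a,c[i],.074))
"; python3 plan.py .5486,.2753,.101,-96.3
```

```text
blue [219 166  60  34 455] [251. 175.] lid [0.5458 0.2468] z12 [0.5476 0.2608]
blue [ 223  185   56   53 2255] [251. 211.] lid [0.5495 0.277 ] z12 [0.5523 0.2998]
yel [ 330  165   58   59 1060] [349. 184.] lid [0.4684 0.2631] z12 [0.4479 0.2819]
b 721 u -0.0551118304869676 0.026806019827645695 tongue v -0.0002686716716770482 disc v -0.026825533936053695 0.025712217315945654
y 708 u -0.05495140318827866 0.0260346695258447 tongue v 5.047812634313312e-05 disc v -0.026039357209268105 0.02616843006910478
red [398.1792 211.2215] [ 0.5363 -0.286   0.074 ]
t 24.07 tcp [0.5479 0.2748 0.1964] rpy [-1.7999e+02  1.0000e-02 -9.6490e+01] q [ 45.  19. -15.  -0. -56. -51.] open 0.0719
-> .5486,.2753,.101,-96.3
   [-0.001, -0.001, 0.119] -0.002
```

View pics/top3.png

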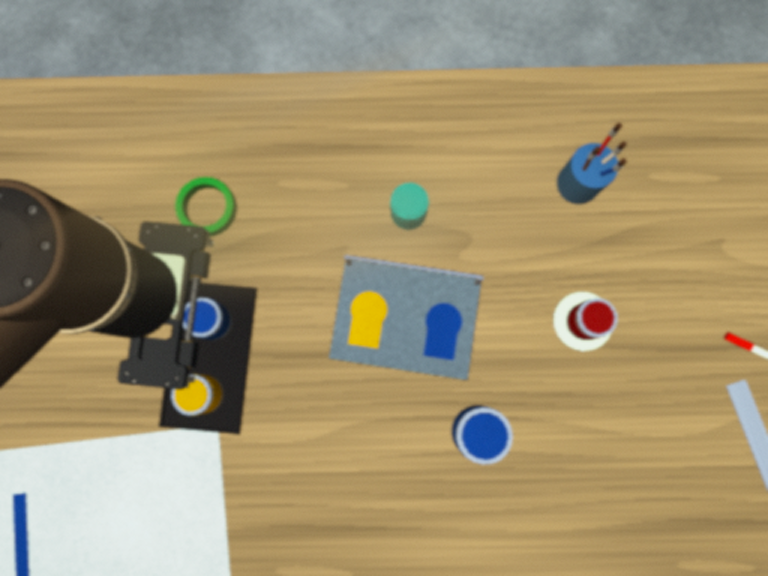

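Red stands on the coaster within about 1.5 mm of centre. The blue mark (443,331) and yellow mark (367,319) are clear and match my tin positions. Picking blue up again.

>>> send_rows(deltas=[[[-0.001,-0.001,0.03],-0.002],[[-0.001,-0.001,0.06],-0.002],[[-0.001,-0.001,0.085],-0.002],[[-0.001,-0.001,0.105],-0.002],[[-0.001,-0.001,0.119],-0.002]])

```text
clock: 24.48
tool_pos: [0.5482, 0.2755, 0.0994]
orientation: [179.9, -0.1, -96.3]
force: [0.4, -0.8, -0.4]
opening: 0.0714
gripper_force: 0.0
```

>>> send_rows(deltas=[[[0,0,0.001],0],[[0,0,0.001],0],[[0,0,0.001],0],[[0,0,0.001],0],[[0,0,0.001],0]])

```text
clock: 24.9
tool_pos: [0.5491, 0.2769, 0.1014]
orientation: [-179.9, 0.1, -96.3]
force: [-1.1, 0.9, 0.2]
opening: 0.0717
gripper_force: 0.0
```

>>> send_rows(deltas=[[[0,0,0],0],[[0,0,0],0],[[0,0,0],0],[[0,0,0],0],[[0,0,0],0]], gripper=0.5)

```text
clock: 25.32
tool_pos: [0.5487, 0.2767, 0.1005]
orientation: [-180.0, 0.0, -96.3]
force: [-0.6, 0.7, 2.4]
opening: 0.0557
gripper_force: 30.0
```

```bash
python3 plan.py .5486,.2753,.20,-96.3 .5412,-.0733,.20,-99.8 .5412,-.0733,.13,-99.8
```

```text
t 25.32 tcp [0.5487 0.2767 0.1005] rpy [-1.7998e+02  2.0000e-02 -9.6250e+01] q [ 45.  25. -20.   0. -45. -51.] open 0.0557
-> .5486,.2753,.20,-96.3
   [0.002, -0.0, -0.124] 0.001
-> .5412,-.0733,.20,-99.8
   [0.217, -0.02, -0.0] 0.019
   [0.216, -0.026, -0.0] 0.019
-> .5412,-.0733,.13,-99.8
   [0.0, 0.0, 0.087] 0.0
```

>>> send_rows(deltas=[[[0,0,-0.02],0],[[0,0,-0.05],0],[[0,0,-0.08],0],[[0,0,-0.11],0],[[0,0,-0.124],0.001]])

```text
clock: 25.73
tool_pos: [0.5493, 0.2771, 0.2021]
orientation: [-179.9, 0.1, -96.3]
force: [0.8, 0.4, -2.2]
opening: 0.0553
gripper_force: 30.0
```

>>> send_rows(deltas=[[[0.04,-0.004,0],0.004],[[0.08,-0.008,0],0.008],[[0.125,-0.012,0],0.012],[[0.17,-0.016,0],0.016],[[0.217,-0.02,0],0.019]])

```text
clock: 26.15
tool_pos: [0.5445, 0.1009, 0.1985]
orientation: [179.9, -0.0, -98.0]
force: [1.3, 0.5, -1.3]
opening: 0.0559
gripper_force: 30.0
```

>>> send_rows(deltas=[[[0.05,-0.006,0],0.004],[[0.1,-0.012,0],0.008],[[0.15,-0.018,0],0.012],[[0.19,-0.023,0],0.016],[[0.216,-0.026,0],0.019]])

```text
clock: 26.57
tool_pos: [0.5406, -0.0745, 0.1985]
orientation: [179.9, -0.0, -99.9]
force: [0.4, 0.9, -2.2]
opening: 0.0554
gripper_force: 30.0
```

>>> send_rows(deltas=[[[0,0,0],0],[[0,0,0],0],[[0,0,0.02],0],[[0,0,0.05],0],[[0,0,0.075],0]])

```text
clock: 26.98
tool_pos: [0.5416, -0.0708, 0.1383]
orientation: [-180.0, 0.0, -99.7]
force: [0.3, 0.2, -2.3]
opening: 0.0557
gripper_force: 30.0
```

>>> send_rows(deltas=[[[0,0,0],0],[[0,0,0],0],[[0,0,0],0],[[0,0,0],0],[[0,0,0],0]])

```text
clock: 27.4
tool_pos: [0.5424, -0.0714, 0.1406]
orientation: [-179.9, 0.0, -99.7]
force: [-0.7, 0.3, -0.7]
opening: 0.0559
gripper_force: 30.0
```

```bash
python3 plan.py .5412,-.072,.1095,-99.8
```

```text
t 27.4 tcp [ 0.5424 -0.0714  0.1406] rpy [-1.7988e+02  4.0000e-02 -9.9740e+01] q [ 13.  17. -27.   0. -46. -23.] open 0.0559
-> .5412,-.072,.1095,-99.8
   [0.001, 0.001, 0.039] 0.001
```

>>> send_rows(deltas=[[[0.001,0.001,0.009],0],[[0.001,0.001,0.018],0],[[0.001,0.001,0.026],0],[[0.001,0.001,0.032],0],[[0.001,0.001,0.035],0]])

```text
clock: 27.82
tool_pos: [0.5402, -0.0725, 0.1101]
orientation: [179.9, -0.0, -99.8]
force: [-0.4, 0.9, -2.0]
opening: 0.0557
gripper_force: 30.0
```

>>> send_rows(deltas=[[[0,0,0],0],[[0,0,0],0],[[0,0,0],0],[[0,0,0],0],[[0,0,0],0]])

```text
clock: 28.23
tool_pos: [0.5409, -0.0724, 0.1116]
orientation: [-180.0, 0.0, -99.8]
force: [-0.5, -0.3, -2.0]
opening: 0.0554
gripper_force: 30.0
```

>>> send_rows(deltas=[[[0,0,0.001],0],[[0,0,0.002],0],[[0,0,0.003],0],[[0,0,0.003],0],[[0,0,0.003],0]])

```text
clock: 28.65
tool_pos: [0.5407, -0.0724, 0.1089]
orientation: [180.0, -0.0, -99.8]
force: [-0.4, 0.5, -2.6]
opening: 0.0556
gripper_force: 30.0
```

>>> send_rows(deltas=[[[0,0,0],0],[[0,0,0],0],[[0,0,0],0],[[0,0,0],0],[[0,0,0],0]], gripper=0.82)

```text
clock: 29.07
tool_pos: [0.5409, -0.0724, 0.1091]
orientation: [-180.0, 0.0, -99.8]
force: [0.2, 0.9, 0.3]
opening: 0.0714
gripper_force: 0.0
```

>>> send_rows(deltas=[[[0,0,-0.02],0],[[0,0,-0.05],0],[[0,0,-0.08],0],[[0,0,-0.11],0],[[0,0,-0.12],0]])

```text
clock: 29.48
tool_pos: [0.5423, -0.0723, 0.2087]
orientation: [-179.7, 0.1, -99.7]
force: [1.5, -0.7, 0.6]
opening: 0.0719
gripper_force: 0.0
```

```bash
python3 plan.py .4398,.2868,.20,-96.4 .4398,.2868,.102,-96.4
```

```text
t 29.48 tcp [ 0.5423 -0.0723  0.2087] rpy [-1.7972e+02  6.0000e-02 -9.9720e+01] q [ 13.  13. -22.   0. -55. -23.] open 0.0719
-> .4398,.2868,.20,-96.4
   [-0.21, 0.101, 0.005] -0.018
   [-0.213, 0.095, 0.005] -0.018
-> .4398,.2868,.102,-96.4
   [-0.001, 0.0, 0.123] -0.001
```

>>> send_rows(deltas=[[[-0.04,0.019,0.001],-0.004],[[-0.08,0.038,0.002],-0.008],[[-0.125,0.06,0.003],-0.012],[[-0.17,0.082,0.004],-0.016],[[-0.21,0.101,0.005],-0.018]])

```text
clock: 29.9
tool_pos: [0.4887, 0.1085, 0.201]
orientation: [-180.0, 0.0, -98.1]
force: [2.1, 0.2, 0.4]
opening: 0.0717
gripper_force: 0.0
```

>>> send_rows(deltas=[[[-0.045,0.02,0.001],-0.004],[[-0.09,0.04,0.002],-0.008],[[-0.135,0.06,0.003],-0.012],[[-0.175,0.078,0.004],-0.016],[[-0.213,0.095,0.005],-0.018]])

```text
clock: 30.32
tool_pos: [0.4375, 0.2883, 0.197]
orientation: [-180.0, 0.0, -96.5]
force: [-0.3, 0.3, 0.5]
opening: 0.0714
gripper_force: 0.0
```

>>> send_rows(deltas=[[[0,0,0],0],[[0,0,0],0],[[0,0,0],0],[[0,0,0],0],[[0,0,0],0]])

```text
clock: 30.73
tool_pos: [0.4388, 0.2854, 0.1969]
orientation: [180.0, -0.0, -96.6]
force: [0.0, 0.8, -0.4]
opening: 0.072
gripper_force: 0.0
```

```bash
python3 -c "
from wl import *
disc(z=.074);print(); disc('top',lo=100)"; python3 plan.py .4398,.2868,.102,-96.4
```

```text
yel [220 166  61  33 488] [251. 176.] lid [0.437 0.258] z12 [0.4389 0.2722]
yel [223 186  56  52 257] [251. 211.] lid [0.4404 0.2875] z12 [0.4432 0.3102]

red [389 202  20  20 307] [398. 211.] lid [ 0.5355 -0.2835] z12 [ 0.5419 -0.305 ]
red [483 222  19  12 104] [492. 227.] lid [ 0.4985 -0.4766] z12 [ 0.5021 -0.5125]
blue [288 202  21  20 322] [298. 211.] lid [ 0.5388 -0.0734] z12 [ 0.5454 -0.0792]
blue [283 221  21  19 272] [293. 231.] lid [ 0.498  -0.0615] z12 [ 0.5016 -0.0664]
blue [309 276  29  30 687] [323. 290.] lid [ 0.3759 -0.1199] z12 [ 0.3703 -0.1292]
blue [  9 337   9  47 302] [ 14. 361.] lid [0.2462 0.5087] z12 [0.2309 0.5466]
yel [233 195  25  37 709] [244. 213.] lid [0.5384 0.0389] z12 [0.545  0.0416]
yel [136 250  12  26 124] [143. 262.] lid [0.4396 0.2515] z12 [0.4388 0.2701]
yel [122 253  16  21 253] [129. 263.] lid [0.4375 0.2799] z12 [0.4366 0.3006]
t 30.83 tcp [0.4389 0.2855 0.197 ] rpy [-1.800e+02  1.000e-02 -9.661e+01] q [ 55.  11. -26.  -0. -53. -61.] open 0.072
-> .4398,.2868,.102,-96.4
   [-0.002, -0.001, 0.119] -0.002
```

Blue is back, 1.8 mm from its original spot. Now the yellow one.

>>> send_rows(deltas=[[[-0.001,-0.001,0.03],-0.002],[[-0.001,-0.001,0.06],-0.002],[[-0.001,-0.001,0.085],-0.002],[[-0.001,-0.001,0.105],-0.002],[[-0.001,-0.001,0.119],-0.002]])

```text
clock: 31.25
tool_pos: [0.4393, 0.2859, 0.1002]
orientation: [179.9, -0.1, -96.4]
force: [0.2, 0.1, -0.3]
opening: 0.0716
gripper_force: 0.0
```

>>> send_rows(deltas=[[[0,0,0],0],[[0,0,0],0],[[0,0,0],0],[[0,0,0],0],[[0,0,0],0]])

```text
clock: 31.67
tool_pos: [0.4398, 0.2874, 0.1027]
orientation: [-179.9, 0.1, -96.3]
force: [-0.5, 0.3, -0.4]
opening: 0.0721
gripper_force: 0.0
```

>>> send_rows(deltas=[[[0,0,0],0],[[0,0,0],0],[[0,0,0],0],[[0,0,0],0],[[0,0,0],0]], gripper=0.5)

```text
clock: 32.08
tool_pos: [0.4395, 0.2871, 0.102]
orientation: [-180.0, 0.0, -96.3]
force: [-0.5, -0.5, 3.5]
opening: 0.0557
gripper_force: 30.0
```

```bash
python3 plan.py .4398,.2868,.20,-96.4 .5622,.0395,.20,-99.8 .5622,.0395,.14,-99.8
```

```text
t 32.08 tcp [0.4395 0.2871 0.102 ] rpy [-1.7999e+02  2.0000e-02 -9.6340e+01] q [ 55.  18. -32.   0. -40. -61.] open 0.0557
-> .4398,.2868,.20,-96.4
   [0.0, -0.0, -0.122] 0.001
-> .5622,.0395,.20,-99.8
   [0.145, -0.094, -0.0] 0.019
   [0.142, -0.098, -0.0] 0.019
-> .5622,.0395,.14,-99.8
   [0.001, 0.001, 0.075] -0.001
```

>>> send_rows(deltas=[[[0,0,-0.02],0],[[0,0,-0.05],0],[[0,0,-0.08],0],[[0,0,-0.11],0],[[0,0,-0.122],0.001]])

```text
clock: 32.5
tool_pos: [0.44, 0.2877, 0.202]
orientation: [-179.9, 0.1, -96.4]
force: [0.4, 0.6, -2.2]
opening: 0.0554
gripper_force: 30.0
```

>>> send_rows(deltas=[[[0.02,-0.013,0],0.004],[[0.05,-0.032,0],0.008],[[0.08,-0.052,0],0.012],[[0.11,-0.071,0],0.016],[[0.145,-0.094,0],0.019]])

```text
clock: 32.92
tool_pos: [0.5008, 0.1624, 0.1984]
orientation: [179.9, -0.0, -98.1]
force: [-0.6, 1.2, -3.3]
opening: 0.0554
gripper_force: 30.0
```

>>> send_rows(deltas=[[[0.03,-0.021,0],0.004],[[0.06,-0.041,0],0.008],[[0.09,-0.062,0],0.012],[[0.12,-0.083,0],0.016],[[0.142,-0.098,0],0.019]])

```text
clock: 33.33
tool_pos: [0.5628, 0.0377, 0.1981]
orientation: [179.9, -0.0, -99.9]
force: [0.1, 0.8, -1.4]
opening: 0.0557
gripper_force: 30.0
```

>>> send_rows(deltas=[[[0,0,0],0],[[0,0,0],0],[[0,0,0.02],0],[[0,0,0.05],0],[[0,0,0.072],0]])

```text
clock: 33.75
tool_pos: [0.5617, 0.0404, 0.1402]
orientation: [180.0, 0.0, -99.8]
force: [-1.4, 0.9, -3.4]
opening: 0.0557
gripper_force: 30.0
```

>>> send_rows(deltas=[[[0,0,0],0],[[0,0,0],0],[[0,0,0],0],[[0,0,0],0],[[0,0,0],0]])

```text
clock: 34.17
tool_pos: [0.5633, 0.0402, 0.143]
orientation: [-179.9, 0.1, -99.8]
force: [0.2, -0.9, -3.6]
opening: 0.0556
gripper_force: 30.0
```

```bash
python3 plan.py .562,.0394,.1105,-99.8
```

```text
t 34.17 tcp [0.5633 0.0402 0.143 ] rpy [-1.7989e+02  6.0000e-02 -9.9840e+01] q [ 24.  18. -24.   0. -47. -34.] open 0.0556
-> .562,.0394,.1105,-99.8
   [0.001, 0.001, 0.041] -0.0
```

>>> send_rows(deltas=[[[0.001,0,0.009],0],[[0.001,0,0.018],0],[[0.001,0,0.026],0],[[0.001,0,0.033],0],[[0.001,0,0.037],0]])

```text
clock: 34.58
tool_pos: [0.562, 0.0388, 0.1109]
orientation: [179.9, -0.0, -99.9]
force: [-0.1, 1.1, -2.8]
opening: 0.0555
gripper_force: 30.0
```

>>> send_rows(deltas=[[[0,0,0],0],[[0,0,0],0],[[0,0,0],0],[[0,0,0],0],[[0,0,0],0]])

```text
clock: 35.0
tool_pos: [0.5627, 0.039, 0.1125]
orientation: [-180.0, 0.0, -99.9]
force: [0.8, 0.2, -2.2]
opening: 0.0554
gripper_force: 30.0
```

Lower 2 mm, release, rise, and move back toward the base side so the top camera sees the rack.

>>> send_rows(deltas=[[[0,0.001,0.001],0],[[0,0.001,0.002],0],[[0,0.001,0.002],0],[[0,0.001,0.002],0],[[0,0.001,0.002],0]])

```text
clock: 35.42
tool_pos: [0.5618, 0.0391, 0.1106]
orientation: [-180.0, 0.0, -99.9]
force: [0.6, -0.5, -1.3]
opening: 0.0555
gripper_force: 30.0
```

>>> send_rows(deltas=[[[0,0,0],0],[[0,0,0],0],[[0,0,0],0],[[0,0,0],0],[[0,0,0],0]], gripper=0.82)

```text
clock: 35.83
tool_pos: [0.5619, 0.0392, 0.1107]
orientation: [-180.0, 0.0, -99.8]
force: [-0.6, -0.1, -0.5]
opening: 0.0718
gripper_force: 0.0
```

>>> send_rows(deltas=[[[0,0,-0.02],0],[[0,0,-0.05],0],[[0,0,-0.08],0],[[0,0,-0.11],0],[[0,0,-0.13],0]])

```text
clock: 36.25
tool_pos: [0.5624, 0.0392, 0.2171]
orientation: [-179.9, 0.1, -99.8]
force: [0.0, 0.1, -0.5]
opening: 0.0715
gripper_force: 0.0
```

>>> send_rows(deltas=[[[-0.05,0,0],0],[[-0.1,0,0],0],[[-0.15,0,0],0],[[-0.2,0,0],0],[[-0.24,0,0],0]])

```text
clock: 36.67
tool_pos: [0.5949, 0.2309, 0.2148]
orientation: [-180.0, 0.0, -99.8]
force: [1.0, -0.8, 0.3]
opening: 0.0717
gripper_force: 0.0
```

>>> send_rows(deltas=[[[-0.05,0,0],0],[[-0.09,0,0],0],[[-0.1,0,0],0],[[-0.1,0,0],0],[[-0.1,0,0],0]])

```text
clock: 37.08
tool_pos: [0.6079, 0.3073, 0.214]
orientation: [180.0, -0.0, -99.8]
force: [-0.4, -0.1, -0.6]
opening: 0.0717
gripper_force: 0.0
```

```bash
python3 -c "
from wl import *
a=disc('top',lo=100); save(a,'top4.png',k=1.5)
print([ray(a,(398.18,211.22),.074)])"; python3 plan.py
```

```text
red [389 202  20  20 307] [398. 211.] lid [ 0.5355 -0.2835] z12 [ 0.5419 -0.305 ]
red [483 222  19  12 105] [492. 227.] lid [ 0.4985 -0.4765] z12 [ 0.5021 -0.5125]
blue [288 202  21  20 322] [298. 211.] lid [ 0.5388 -0.0735] z12 [ 0.5455 -0.0792]
blue [283 221  21  19 272] [293. 231.] lid [ 0.4981 -0.0615] z12 [ 0.5017 -0.0663]
blue [309 276  29  30 683] [323. 290.] lid [ 0.3758 -0.1199] z12 [ 0.3703 -0.1292]
blue [ 10 330   8  54 363] [ 13. 357.] lid [0.2549 0.5096] z12 [0.2402 0.5476]
yel [235 193  20  20 325] [244. 202.] lid [0.56   0.0387] z12 [0.5682 0.0414]
yel [233 214  21  18 286] [243. 223.] lid [0.517 0.042] z12 [0.522  0.0449]
[array([ 0.5363, -0.286 ,  0.074 ])]
t 37.13 tcp [0.608  0.3065 0.2142] rpy [ 1.7996e+02 -4.0000e-02 -9.9860e+01] q [ 43.  24.  -4.  -0. -62. -53.] open 0.0721
```

View pics/top4.png

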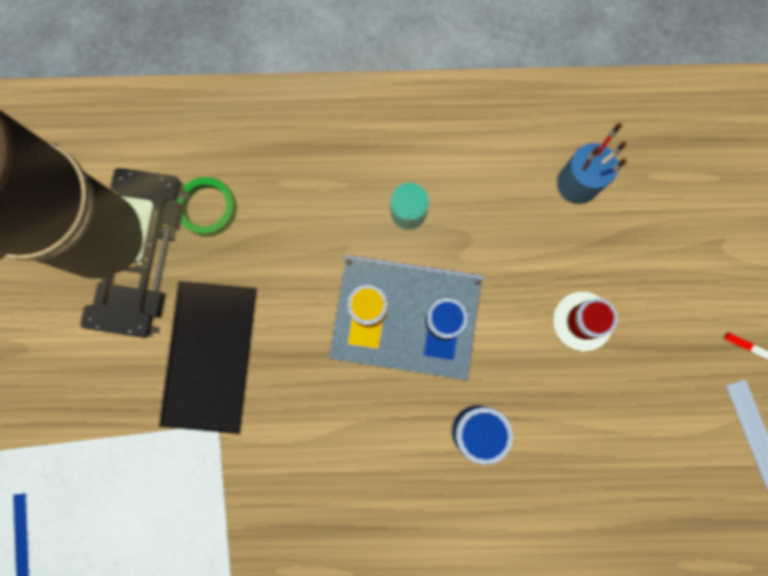

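The blue tin is on its mark at (447,318), about 2 mm off. Yellow is on its mark at (367,304), and red is on the coaster at (596,317). The pot and tape haven't moved. Handing in.

>>> send_rows(deltas=[[[0,0,0],0],[[0,0,0],0],[[0,0,0],0],[[0,0,0],0],[[0,0,0],0]])

```text
clock: 37.55
tool_pos: [0.6084, 0.3066, 0.2148]
orientation: [-180.0, 0.0, -99.9]
force: [-0.3, -0.0, 0.4]
opening: 0.072
gripper_force: 0.0
```

```bash
python3 -c "
from plant import ctrl
print(ctrl.close_job())"
```

```text
the job is handed in; nothing more can be done
None
```

The job is handed in at 37.6 s with no verdict returned: in the last top picture red stands within about 1.5 mm of the coaster's middle, yellow is on its mark, blue is about 2 mm off its mark, the brush pot and tape roll look unmoved, and the gripper has let go and is clear.

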